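Slide the draining board off the cabinet's end and lay it across the pail

TASK

The slatted wooden draining board lies flat between low strips on the cabinet top, where fingers cannot get round it: slide it along its channel, without pushing it off, until its end sticks out a few centimetres past the cabinet's open end nearest the pail. Then grip it by the end that sticks out, pick it up and lay it level across the middle of the navy pail's mouth, both ends reaching out past the rim about equally, set down gently and not dropped. Leave the pail standing where it is and do not disturb the other things.

Things in the scene. Friction and masses are not known exactly. Their poses are not given: they have to be found in the camera images.
- board: slatted light-wood draining board, 60 mm wide (its x), 200 mm long (its y), 6 mm thick (its z), about 110 g; cross slats 12 mm wide with 8 mm gaps. Origin: centre of its underside. It lies flat in the channel, long side along it, at least 60 mm short of the open end, with at least 55 mm of free channel behind its other end; it slides easily
- cabinet: low grey MDF cabinet, fixed, 300 mm deep (its x; the front with two doors faces the robot, -x), 440 mm wide (its y), flat top 180 mm above the bench. Origin: centre of its underside. The left door stands ajar by varying amounts and swings freely, the right one is shut; both stay below the top. On the top, a storage channel for the board (see edge)
- edge (a point): open end of the storage channel: point on the cabinet's top surface, on its -y side edge, mid-channel; axes as the cabinet's. The channel runs from here along +y, 428 mm long: two strips 12 mm wide and 12 mm high, 70 mm clear between them, a like strip closing the +y end. The board is slid along -y past this point
- pail: small round navy plastic pail, open, loose, 150 mm high, rim 124 mm outer diameter, foot 94 mm diameter, 0.3 to 0.5 kg, standing on the bench off the cabinet's -y end; thin wire bail folded down outside on its +x side. Origin: centre of its underside
- pail_mouth (a point): centre of the pail's mouth, level with the top of the rim, 150 mm above the pail's foot
- dish: bystander: stack of two round terracotta-coloured plastic dishes, 90 mm diameter, 30 mm high, on the cabinet top behind the channel (cabinet x about +100 mm). Origin: centre of its underside
- holder: bystander: clear acrylic brush holder 60 x 70 x 65 mm with a short brush standing in it up to 125 mm high, on the cabinet top behind the channel (cabinet x about +100 mm). Origin: centre of its underside
- scoop: bystander: stainless scoop with slotted head, 155 mm long (its y), 16 mm high, lying on the cabinet top behind the channel. Origin: near mid-length, at its underside
- tin: bystander: flat round steel tin, 80 mm diameter, 32 mm high, on the bench between robot and cabinet. Origin: centre of its underside
- shoebrush: bystander: shoe brush with wooden back, 150 mm long (its x), 55 mm wide, 42 mm high, on the bench beyond the pail. Origin: centre of its underside
Things that resemble listed ones, but are neither listed nor needed, are in the scene too. Of the things shaped like the board, the wood one is meant.

How it is judged:
On the way, in this order (a step that is already met when the one before it is completed fails the run):
1. the board lies flat on the cabinet top with its end 25 to 90 mm past the open end (y of board in the frame of cabinet between -0.21 and -0.145 m and z of board in the frame of cabinet between 0.174 and 0.186 m and angle between board's own z axis and vertical below 0.06 rad), for 0.2 s.
2. the board is held by the fingers clear of the cabinet top (height (world z) of board above 0.2 m and contact force between board and the fingers above 0.5 N and contact force between board and cabinet below 0.05 N), for 0.2 s.
At the end, for the whole second after the job is handed in: The board rests level (within 0.08 rad) on the pail's rim, its centre within 25 mm of the mouth's centre, at rest and released; the pail stands upright (horizontal distance between board and pail_mouth below 0.025 m and distance between board and pail_mouth below 0.028 m and angle between board's own z axis and vertical below 0.08 rad and angle between pail's own z axis and vertical below 0.05 rad and contact force between board and pail above 0.1 N and linear speed of board below 0.03 m/s and contact force between board and the fingers below 0.05 N); the robot touches nothing.
It fails at once if the board is dropped: it falls free of the fingers faster than 0.45 m/s (linear speed of board above 0.45 m/s and contact force between board and the fingers below 0.05 N).
It fails at once if the pail is moved more than 30 mm (distance of pail from where it was at the start of the episode above 0.03 m).
It fails at once if another thing is moved more than 40 mm (distance of any of dish, holder, scoop, tin, shoebrush from where it was at the start of the episode above 0.04 m).
It also fails if it takes over 58 s, if anything falls off the work surface, if the arm or the gripper's body presses on something with over 40 N, if the wrist force passes 120 N, or if a joint passes its speed limit or range.

ROBOT

A 7-joint arm with a two-finger parallel gripper is mounted at the origin on the work surface. World frame = base frame: x ahead of the robot, y to its left, z up, the work surface at z = 0. Lengths are in m, angles in rad, forces in N, time in s.
With the tool pointing down it reaches from about 0.425 to 0.975 m from the base axis. Payload 16.7 kg.
Tool frame: the origin (TCP) lies at the very end of the fingers, on their centre line; the grasp point (between the pads) lies env.hold_point_z behind it (env.hold_point_z is the distance from the TCP to the grasp point, in m); z points along the fingers, y is the direction in which the jaws open and shut (so a half turn about z gives the same grasp; the last joint's range is limited). The gripper opens to 85 mm and grips with 20 to 120 N. Pads are 22 mm wide; open, the fingers measure 114 mm over their backs; the gripper's body (76 mm by 85 mm) begins 54 mm behind the grasp point. The pads swing forward as they close: fully open they stand 13 mm farther back than shut.
Start: joints at [-1.464, 0.426, 0.074, 1.606, -0.034, 1.111, -0.067], TCP at [0.171, 0.653, 0.231] pointing down, gripper open.
Joint ranges: [-2.85, 2.85], [-0.5, 2.14], [-1.23, 1.37], [0.21, 2.46], [-1.02, 4.16], [0.16, 2.05], [-2.73, 2.73]. Speed limits (rad/s): [1.89, 1.89, 2.39, 2.39, 3.01, 3.01, 3.01].

INTERFACE

Orientations are given as a 3x3 rotation matrix whose columns are the frame's x, y, z axes.
In Python, from workcell import sensors, snapshot, env gives the robot as it stands. The module is installed in compiled form; this text tells all that it offers.
- The arm moves only by the shell command python3 -m handwheel 'ROWS'. ROWS is JSON, a list of rows, each an object with "hand": the opening, from 0 (shut) to 1 (fully open); "linear": the shift along the tool's x, y, z in mm, a list of three; "turn": the turn, a rotation vector about the tool's x, y, z in rad, a list of three. In form: [{"hand": hand, "linear": [x, y, z], "turn": [wx, wy, wz]}, ...]. A call has 1 to 12 rows; each row is the pose to reach, as a shift and turn from the pose measured when the call began, along the tool's axes at that moment; what a row does not reach only later rows make up. A row lasts 1/12 s, in which the tool goes at most 41.7 mm and 7.16 degrees, less where a joint would pass 70% of its speed; a pose out of reach is approached as far as the arm can. A call with a gripper value outside its range is refused whole. The fingers move at their own pace and stop on an object; the grip force is fixed at half the most. Time passes only in rows, so rows that repeat a pose let the fingers close. It gives the time, the measured TCP pose, the force and the opening at its end, in the units of the state.
- sensors.get_state(): the state, without advancing time (a new reading comes with each control period).
- snapshot(name): name is "scene" or "side" or "wrist"; returns a dict with "frame" (420x560x3 uint8, red, green, blue), "fov_y" (degrees; the focal length in pixels is half the picture's height over the tangent of half this angle, whatever the lens; pixels are square), "cx", "cy" (the principal point, pixels), "rvec" (rotation vector, rad) and "tvec" (3), from world to camera coordinates, as OpenCV has them; the wrist camera has in their place "mount" (4x4, takes a point from camera to tool coordinates, whose origin is the TCP and whose axes are the flange's). Camera axes: x right, y down, z forward; pixel columns grow to the right and rows downward; lengths in m; the calibration is good to about 2 mm. A picture is of the moment at which its call begins: read the wrist's pose just before it. There is no depth.
- env.close_job(): hands the job in, once; it reports no verdict.
The state is a dict: "time": time; "q": joint angles; "qd": joint speeds; "joint_efforts": joint torques, N m; "eef_pos": TCP position; "tcp_rot": TCP orientation; "force": force on the tool from outside, world axes, zero at the start; "ft_torque": the same for the moment, N m; "opening": finger opening in m.
Only numpy, scipy, OpenCV 4.12 (cv2) and the standard library are available. Lean on these libraries where they do the work, as an engineer would, in place of code of your own. Each camera call takes 0.05 s, during which the arm holds its last target. There are 200 camera calls.

## Working session

There is one attempt and no reset: what is moved stays moved. The work goes in short steps, Python scripts to look and compute and a shell command to move; the robot and the scene stay as the last step left them, time stands still between calls to the robot, and variables do not carry over. Pictures are saved under pics/ and viewed, about 8 in all and at most 12, crops included, and the job is handed in when it is done.

```bash
mkdir -p pics
cat > h.py <<'E'
import numpy as np, cv2, pickle
from workcell import sensors, snapshot, env
def snap(name,fn):
    st=sensors.get_state(); s=snapshot(name)
    f=210/np.tan(np.radians(s["fov_y"])/2)
    K=np.array([[f,0,s["cx"]],[0,f,s["cy"]],[0,0,1]])
    if name=="wrist":
        M=np.array(s["mount"]); T=np.eye(4); T[:3,:3]=st["tcp_rot"]; T[:3,3]=st["eef_pos"]
        W=np.linalg.inv(T@M)
    else:
        W=np.eye(4); W[:3,:3]=cv2.Rodrigues(np.array(s["rvec"],float))[0]; W[:3,3]=np.array(s["tvec"]).ravel()
    pickle.dump((K,W),open(f"pics/{fn}.pkl","wb"))
    cv2.imwrite(f"pics/{fn}.png",s["frame"][:,:,::-1]); return s
def cam(fn): return pickle.load(open(f"pics/{fn}.pkl","rb"))
def onplane(fn,uv,z):
    K,W=cam(fn); d=W[:3,:3].T@np.linalg.solve(K,[uv[0],uv[1],1]); c=-W[:3,:3].T@W[:3,3]
    return c+d*(z-c[2])/d[2]
def tri(a,ua,b,ub):
    Ka,Wa=cam(a);Kb,Wb=cam(b)
    X=cv2.triangulatePoints(Ka@Wa[:3],Kb@Wb[:3],np.array(ua,float).reshape(2,1),np.array(ub,float).reshape(2,1)).ravel()
    return X[:3]/X[3]
def proj(fn,P):
    K,W=cam(fn); p=K@(W[:3,:3]@np.array(P)+W[:3,3]); return p[:2]/p[2]
E
python3 - <<'E'
from h import *
for n in("scene","side","wrist"): snap(n,n+"0")
s=sensors.get_state(); print(s["eef_pos"],np.round(s["tcp_rot"],3),s["opening"],env.hold_point_z,s["time"])
a=cv2.imread("pics/scene0.png")
for n in("scene","side","wrist"):
    K,W=cam(n+"0"); print(n,-W[:3,:3].T@W[:3,3],K[0,0])
    im=cv2.imread(f"pics/{n}0.png"); cv2.imwrite(f"pics/{n}0b.png",cv2.resize(im,(800,600),interpolation=cv2.INTER_CUBIC))
E
```

```text
[0.17071425 0.65272096 0.2307847 ] [[-0.967  0.253 -0.   ]
 [ 0.253  0.967 -0.001]
 [-0.    -0.001 -1.   ]] 0.08546683956488686 0.0187 0.15
scene [ 1.38467569 -0.26601295  0.73175745] 456.25454954394615
side [ 0.31992384 -0.9631742   0.74031183] 436.84180061939566
wrist [0.09736733 0.67303666 0.37347196] 302.0263695339005
```

View pics/scene0b.png

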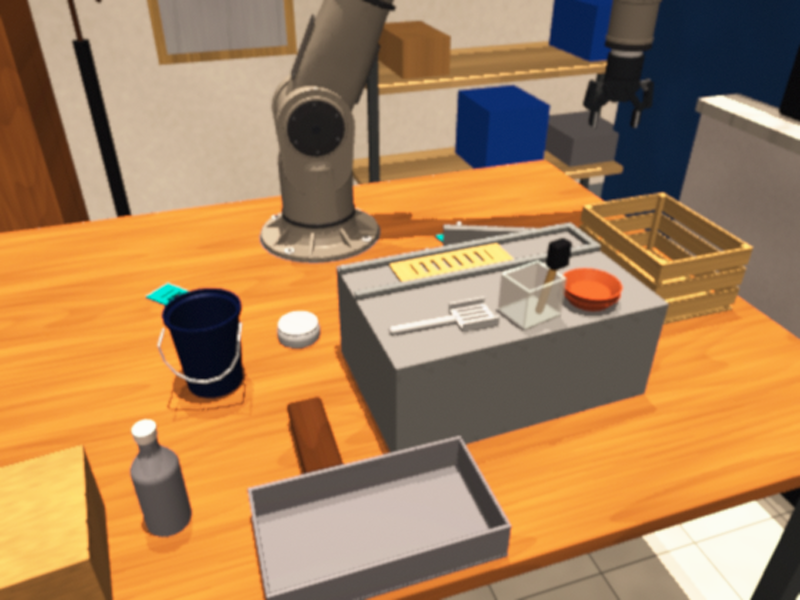

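View pics/side0b.png

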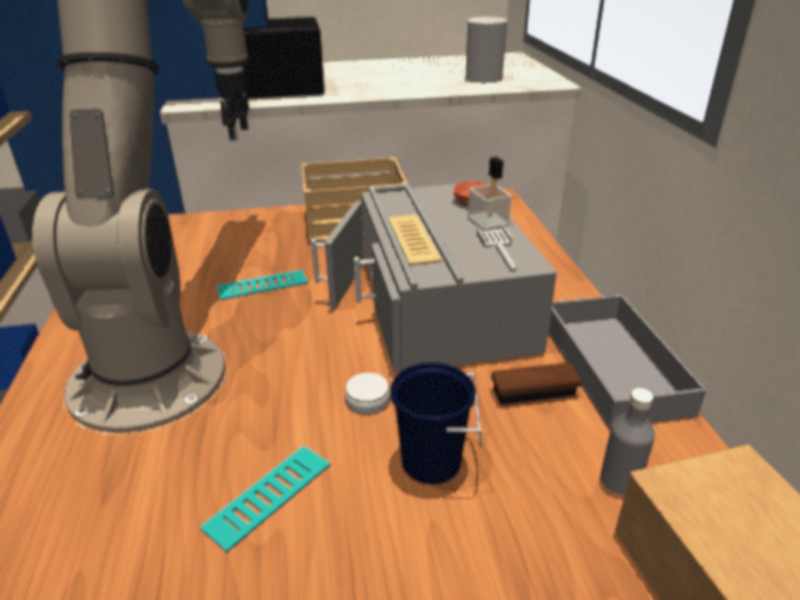

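The scene shows the board in the channel with ends near (396,273) and (508,251) at 800 px scale, and the pail rim at about (203,308). In the side view the board runs (405,215) to (423,262), and the pail rim is at (433,388). The teal boards are decoys.

```bash
cat > m.py <<'E'
from h import *
from scipy.optimize import least_squares
k=0.7
C={'--':((340,268),(391,289)),'+-':((397,362),(552,272)),'++':((663,303),(515,185)),'-+':((575,228),(365,190))}
for n,(a,b) in C.items(): print(n,tri("scene0",np.array(a)*k,"side0",np.array(b)*k).round(3), onplane("scene0",np.array(a)*k,.18).round(3),onplane("side0",np.array(b)*k,.18).round(3))
def R(t): return np.array([[np.cos(t),-np.sin(t)],[np.sin(t),np.cos(t)]])
def res(p):
    o=[]
    for n,(a,b) in C.items():
        l=np.array([.15*(1 if n[0]=='+' else -1),.22*(1 if n[1]=='+' else -1)])
        P=[*(R(p[2])@l+p[:2]),.18]
        o+=[proj("scene0",P)-np.array(a)*k,proj("side0",P)-np.array(b)*k]
    return np.concatenate(o)
s=least_squares(res,[.6,.1,0],loss='soft_l1'); print("cab",s.x,res(s.x).round(1)); p=s.x
np.save("cab.npy",p)
B=[((390,265),(407,264)),((502,245),(390,217)),((514,258),(420,213)),((403,281),(439,260))]
for a,b in B:
    t=tri("scene0",np.array(a)*k,"side0",np.array(b)*k); print("board",t.round(3),(R(p[2]).T@(t[:2]-p[:2])).round(3),
     *[(R(p[2]).T@(onplane(f,np.array(u)*k,.186)[:2]-p[:2])).round(3) for f,u in(("scene0",a),("side0",b))])
# pail rim: extents l,r columns and top row of rim
obs={"scene0":(163,242,290),"side0":(391,475,364)}
def rp(q):
    o=[];t=np.linspace(0,2*np.pi,180)
    for f,(l,r,tp) in obs.items():
        uv=np.array([proj(f,[q[0]+.062*np.cos(a),q[1]+.062*np.sin(a),q[2]]) for a in t])/k
        o+=[uv[:,0].min()-l,uv[:,0].max()-r,uv[:,1].min()-tp]
    return o
s=least_squares(rp,[.5,-.3,.15]); print("pail",s.x,np.round(s.fun,1))
q=s.x
for f in("scene0","side0"):
    im=cv2.imread(f"pics/{f}.png")
    im=cv2.resize(im,None,fx=2.2,fy=2.2,interpolation=cv2.INTER_CUBIC)
    def poly(P,c): cv2.polylines(im,[np.int32([proj(f,x)*2.2+.6 for x in P])],True,c,1)
    t=np.linspace(0,2*np.pi,60)
    poly([[q[0]+.062*np.cos(a),q[1]+.062*np.sin(a),q[2]] for a in t],(0,255,255))
    poly([[q[0]+.047*np.cos(a),q[1]+.047*np.sin(a),0] for a in t],(0,255,255))
    poly([[*(R(p[2])@np.array(l)+p[:2]),.18] for l in((-.15,-.22),(.15,-.22),(.15,.22),(-.15,.22))],(0,255,0))
    crop=im[int(130*2.2):int(360*2.2),int((90 if f=="scene0" else 210)*2.2):][:506,:780] if f=="scene0" else im[int(110*2.2):int(350*2.2),int(200*2.2):][:560,:600]
    cv2.imwrite(f"pics/{f}o.png",crop)
    print(f,crop.shape)
E
python3 m.py
```

```text
-- [ 0.454 -0.055  0.171] [ 0.474 -0.061  0.18 ] [ 0.451 -0.061  0.18 ]
+- [ 0.742 -0.052  0.181] [ 0.738 -0.049  0.18 ] [ 0.742 -0.057  0.18 ]
++ [0.789 0.318 0.21 ] [0.731 0.378 0.18 ] [0.806 0.342 0.18 ]
-+ [0.461 0.392 0.174] [0.472 0.384 0.18 ] [0.46  0.381 0.18 ]
cab [ 0.6045422   0.1633571  -0.01809605] [  0.4  -5.3  -0.7  -1.5  -2.8   5.2   3.7   0.2   9.8   6.7 -17.3  -3.2
  -2.   -2.3  -0.6  -0.6]
board [0.493 0.02  0.181] [-0.109 -0.146] [-0.101 -0.148] [-0.11  -0.156]
board [0.493 0.225 0.182] [-0.112  0.06 ] [-0.108  0.058] [-0.113  0.047]
board [0.555 0.215 0.191] [-0.05   0.051] [-0.06   0.057] [-0.048  0.056]
board [0.553 0.022 0.183] [-0.049 -0.143] [-0.047 -0.143] [-0.05  -0.151]
pail [ 0.47588795 -0.2887563   0.14282959] [-0.5  0.4  0.6 -1.2  0.8 -0.5]
scene0 (506, 780, 3)
side0 (528, 600, 3)
```

```bash
cat >> h.py <<'E'
from scipy.spatial.transform import Rotation as Ro
def go(pos,az):
    "az: world azimuth (deg) of tool y axis; tool z down"
    s=sensors.get_state(); R=np.array(s["tcp_rot"]); p=np.array(s["eef_pos"])
    y=np.array([np.cos(np.radians(az)),np.sin(np.radians(az)),0]); z=np.array([0,0,-1.]); x=np.cross(y,z)
    T=np.c_[x,y,z]
    print("lin",(R.T@(np.array(pos)-p)*1000).round(1),"turn",Ro.from_matrix(R.T@T).as_rotvec().round(3))
def st():
    s=sensors.get_state(); print("t",round(s["time"],2),"p",np.round(s["eef_pos"],4),"yaz",np.degrees(np.arctan2(s["tcp_rot"][1][1],s["tcp_rot"][0][1])).round(2),"F",np.round(s["force"],1),"op",round(s["opening"],4),"q",np.round(s["q"],2))
E
sed -i "s/^C={.*/C={'--':((340,268),(391,289)),'+-':((397,362),(552,272)),'-+':((575,228),(365,190))}/; s/\[.5,-.3,.15\])/[.5,-.3])/; s/,q\[2\]\]/,.15]/g" m.py
python3 m.py; python3 -c "
from h import *
go([.523,.262,.31],-1); st()"
```

```text
-- [ 0.454 -0.055  0.171] [ 0.474 -0.061  0.18 ] [ 0.451 -0.061  0.18 ]
+- [ 0.742 -0.052  0.181] [ 0.738 -0.049  0.18 ] [ 0.742 -0.057  0.18 ]
-+ [0.461 0.392 0.174] [0.472 0.384 0.18 ] [0.46  0.381 0.18 ]
cab [ 0.60569418  0.16624064 -0.01741504] [ 1.7 -5.2 -0.4 -2.1 -1.1  5.3  3.7 -0.4 -0.9 -2.3 -0.4 -0.9]
board [0.493 0.02  0.181] [-0.11  -0.148] [-0.102 -0.151] [-0.111 -0.159]
board [0.493 0.225 0.182] [-0.113  0.057] [-0.109  0.055] [-0.114  0.044]
board [0.555 0.215 0.191] [-0.051  0.048] [-0.062  0.054] [-0.049  0.053]
board [0.553 0.022 0.183] [-0.05  -0.145] [-0.048 -0.146] [-0.051 -0.154]
pail [ 0.47652882 -0.28948881] [-1.9 -0.6 -2.7 -0.8  1.7 -3.9]
scene0 (506, 780, 3)
side0 (528, 600, 3)
lin [-439.7 -289.   -78.9] turn [-1.000e-03  1.000e-03  1.332e+00]
t 0.15 p [0.1707 0.6527 0.2308] yaz 75.34 F [0.5 0.  0.5] op 0.0855 q [-1.46  0.43  0.07  1.61 -0.03  1.11 -0.07]
```

View pics/side0o.png

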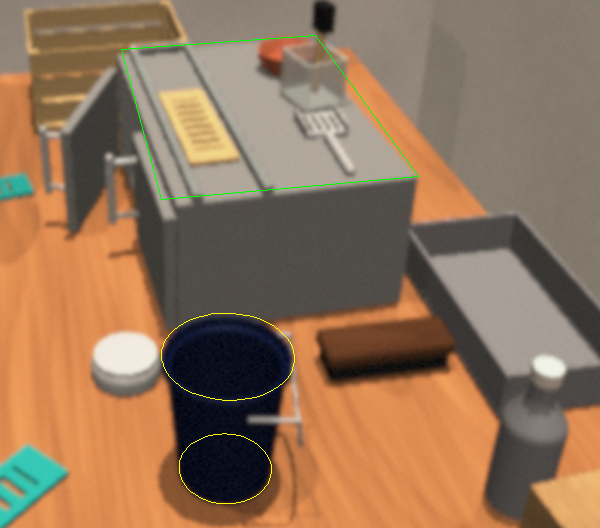

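The overlay matches the cabinet top and pail rim to within a few mm. The board spans about x 0.493–0.555, y 0.020–0.222. Next I move above its far (+y) end with the fingers shut.

```bash
python3 -m handwheel '[{"hand":0,"linear":[0,0,-40],"turn":[0,0,0]},{"hand":0,"linear":[0,0,-79],"turn":[0,0,0.1]},{"hand":0,"linear":[-40,-26,-79],"turn":[0,0,0.22]},{"hand":0,"linear":[-70,-46,-79],"turn":[0,0,0.34]},{"hand":0,"linear":[-100,-66,-79],"turn":[0,0,0.46]},{"hand":0,"linear":[-130,-85,-79],"turn":[0,0,0.58]},{"hand":0,"linear":[-160,-105,-79],"turn":[0,0,0.7]},{"hand":0,"linear":[-190,-125,-79],"turn":[0,0,0.82]},{"hand":0,"linear":[-220,-145,-79],"turn":[0,0,0.94]},{"hand":0,"linear":[-250,-164,-79],"turn":[0,0,1.06]},{"hand":0,"linear":[-280,-184,-79],"turn":[0,0,1.18]},{"hand":0,"linear":[-310,-204,-79],"turn":[0,0,1.3]}]'; python3 -c "
from h import *
go([.523,.262,.31],-1); st()"
```

```text
time: 1.15
eef_pos: [0.4198, 0.3754, 0.31]
tcp_rot: [[-0.009, 1.0, -0.0], [1.0, 0.009, -0.001], [-0.001, -0.0, -1.0]]
force: [-0.6, 0.3, -0.9]
opening: 0.0005
lin [-1.144e+02  1.021e+02  1.000e-01] turn [-0.     0.001  0.027]
t 1.15 p [0.4198 0.3754 0.31  ] yaz 0.52 F [-0.6  0.3 -0.9] op 0.0005 q [-1.22  0.18  0.44  1.78 -0.08  1.19 -0.75]
```

```bash
python3 -m handwheel '[{"hand":0,"linear":[-30,26,0],"turn":[0,0,0.02]},{"hand":0,"linear":[-60,52,0],"turn":[0,0,0.027]},{"hand":0,"linear":[-90,78,0],"turn":[0,0,0.027]},{"hand":0,"linear":[-114,102,0],"turn":[0,0,0.027]},{"hand":0,"linear":[-114,102,0],"turn":[0,0,0.027]},{"hand":0,"linear":[-114,102,0],"turn":[0,0,0.027]}]'; python3 -c "
from h import *
st(); snap('wrist','w1')
im=cv2.resize(cv2.imread('pics/w1.png'),(800,600),interpolation=cv2.INTER_CUBIC); cv2.imwrite('pics/w1b.png',im)
for P in ([.523,.12,.186],[.523,.222,.186],[.523,.262,.18]): print(proj('w1',P)/.7)"
```

```text
time: 1.65
eef_pos: [0.524, 0.2604, 0.3099]
tcp_rot: [[0.022, 1.0, -0.0], [1.0, -0.022, -0.001], [-0.001, -0.0, -1.0]]
force: [-0.7, 1.0, 0.4]
opening: 0.0001
t 1.65 p [0.524  0.2604 0.3099] yaz -1.24 F [-0.7  1.   0.4] op 0.0001 q [-1.01  0.23  0.54  1.74 -0.13  1.2  -0.47]
[405.83720906 466.66989649]
[402.71000781 340.10126753]
[401.36575402 280.23251624]
```

View pics/w1b.png

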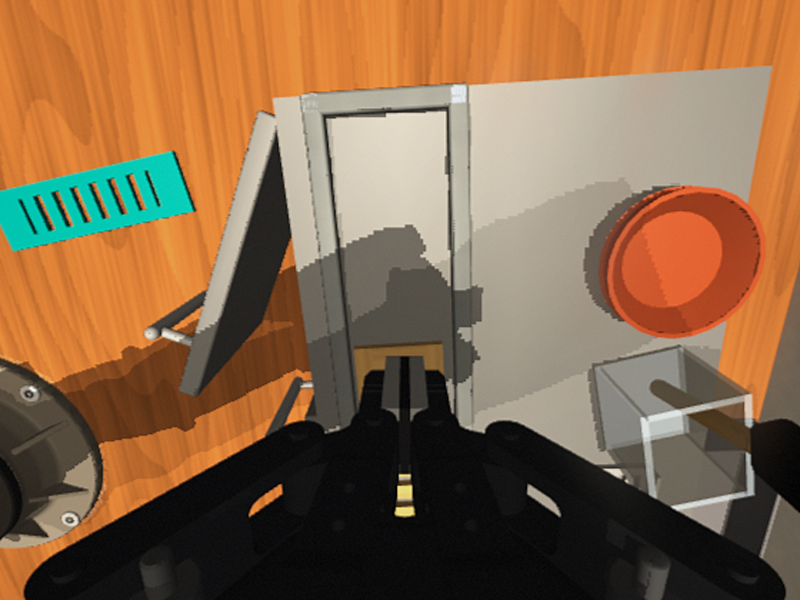

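The wrist view shows the board's far end from (355,346) to (442,343), clear channel behind it, and the end stop at row 110.

```bash
python3 -c "
from h import *
for n,u,z in (('bl',(355,346),.186),('br',(442,343),.186),('inL far',(325,115),.192),('inR far',(449,108),.192),('inL near',(357,428),.192),('inR near',(455,405),.192),('cab far L',(273,98),.18),('cab far R',(771,66),.18)): print(n,onplane('w1',np.array(u)*.7,z).round(4))
go([.520,.245,.182],-2.2)"
```

```text
bl [0.4908 0.2184 0.186 ]
br [0.5493 0.2193 0.186 ]
inL far [0.4827 0.3622 0.192 ]
inR far [0.552  0.3643 0.192 ]
inL near [0.4894 0.1583 0.192 ]
inR near [0.558  0.1753 0.192 ]
cab far L [0.4513 0.3731 0.18  ]
cab far R [0.7353 0.3834 0.18  ]
lin [-16.9  -2.6 127.8] turn [-0.001  0.001  0.019]
```

```bash
python3 -c "
from h import *
go([.521,.247,.182],1.9)"
python3 -m handwheel '[{"hand":0,"linear":[-14,-3,30],"turn":[0,0,-0.054]},{"hand":0,"linear":[-14,-3,60],"turn":[0,0,-0.054]},{"hand":0,"linear":[-14,-3,90],"turn":[0,0,-0.054]},{"hand":0,"linear":[-14,-3,110],"turn":[0,0,-0.054]},{"hand":0,"linear":[-14,-3,118],"turn":[0,0,-0.054]},{"hand":0,"linear":[-14,-3,123],"turn":[0,0,-0.054]},{"hand":0,"linear":[-14,-3,126],"turn":[0,0,-0.054]},{"hand":0,"linear":[-14,-3,127.5],"turn":[0,0,-0.054]},{"hand":0,"linear":[-14,-3,127.5],"turn":[0,0,-0.054]}]'; python3 -c "
from h import *
go([.521,.230,.182],1.9);go([.526,.091,.182],1.9)"
```

```text
lin [-14.9  -1.6 127.8] turn [-0.001  0.001 -0.052]
time: 2.45
eef_pos: [0.5199, 0.2483, 0.1831]
tcp_rot: [[-0.035, 0.999, 0.0], [0.999, 0.035, -0.0], [-0.0, 0.0, -1.0]]
force: [-1.0, 0.1, 0.4]
opening: 0.0
lin [-18.4   0.4   1.1] turn [0.    0.    0.002]
lin [-157.5    0.5    1.1] turn [0.    0.    0.002]
```

```bash
python3 -m handwheel '[{"hand":0,"linear":[-6,0,1],"turn":[0,0,0]},{"hand":0,"linear":[-12,0,1],"turn":[0,0,0]},{"hand":0,"linear":[-18,0,1],"turn":[0,0,0]},{"hand":0,"linear":[-24,0,1],"turn":[0,0,0]},{"hand":0,"linear":[-31,0,1],"turn":[0,0,0]},{"hand":0,"linear":[-38,0,1],"turn":[0,0,0]},{"hand":0,"linear":[-45,0,1],"turn":[0,0,0]},{"hand":0,"linear":[-53,0,1],"turn":[0,0,0]},{"hand":0,"linear":[-61,0,1],"turn":[0,0,0]},{"hand":0,"linear":[-69,0,1],"turn":[0,0,0]},{"hand":0,"linear":[-77,0,1],"turn":[0,0,0]},{"hand":0,"linear":[-85,0,1],"turn":[0,0,0]}]'
python3 -m handwheel '[{"hand":0,"linear":[-8,0,0],"turn":[0,0,0]},{"hand":0,"linear":[-16,0,0],"turn":[0,0,0]},{"hand":0,"linear":[-24,0,0],"turn":[0,0,0]},{"hand":0,"linear":[-32,0,0],"turn":[0,0,0]},{"hand":0,"linear":[-40,0,0],"turn":[0,0,0]},{"hand":0,"linear":[-46,0,0],"turn":[0,0,0]},{"hand":0,"linear":[-52,0,0],"turn":[0,0,0]},{"hand":0,"linear":[-57,0,0],"turn":[0,0,0]},{"hand":0,"linear":[-60,0,0],"turn":[0,0,0]},{"hand":0,"linear":[-60,0,0],"turn":[0,0,0]}]'; python3 -c "
from h import *
st()
for n in('scene','side'): snap(n,n+'2')
a=cv2.imread('pics/scene2.png')[130:290,80:480]; b=cv2.imread('pics/side2.png')[110:270,220:420]
cv2.imwrite('pics/c2.png',np.vstack([cv2.resize(a,(800,320),interpolation=cv2.INTER_CUBIC),np.hstack([cv2.resize(b,(350,280),interpolation=cv2.INTER_CUBIC),np.zeros((280,450,3),np.uint8)])]))"
```

```text
time: 3.45
eef_pos: [0.5229, 0.1625, 0.1821]
tcp_rot: [[-0.035, 0.999, 0.0], [0.999, 0.035, -0.0], [-0.0, 0.0, -1.0]]
force: [-0.6, 1.6, 1.0]
opening: 0.0001
time: 4.28
eef_pos: [0.525, 0.1018, 0.1821]
tcp_rot: [[-0.034, 0.999, -0.0], [0.999, 0.034, -0.0], [-0.0, -0.0, -1.0]]
force: [0.1, -0.7, -0.4]
opening: 0.0001
t 4.28 p [0.525  0.1018 0.1821] yaz 1.97 F [ 0.1 -0.7 -0.4] op 0.0001 q [-0.78  0.28  0.56  2.   -0.18  0.92 -0.09]
```

View pics/c2.png

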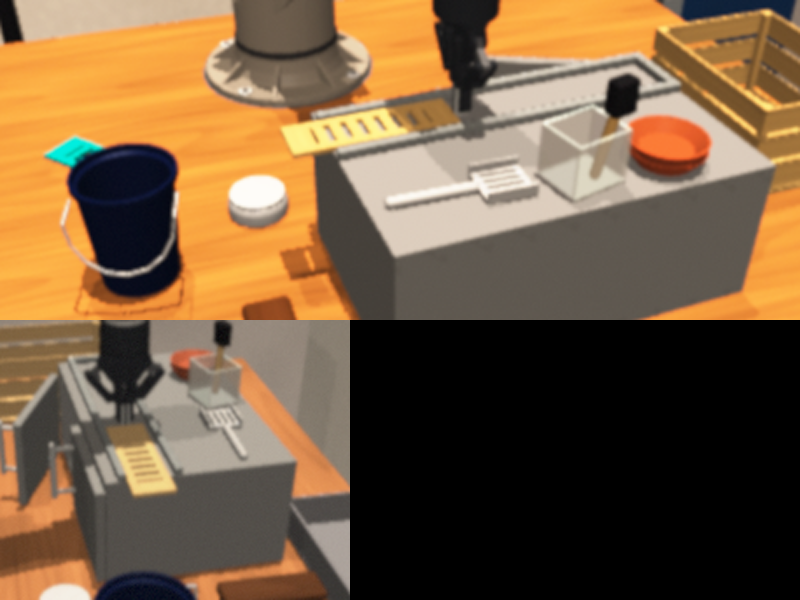

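The board now sticks out past the open end. Its tip corners are at (282,127) and (293,156) in the scene crop, and at (130,493) and (175,489) in the side crop.

```bash
python3 -c "
from h import *
S=lambda u:np.array(u)/2+[80,130]
D=lambda u:np.array(u)/1.75+[220,110]
for n,a,b in(('tipL',(282,127),(130,173)),('tipR',(293,156),(175,169)),('cab+-',(395,258),(291,143))):
  print(n,tri('scene2',S(a),'side2',D(b)).round(4),onplane('scene2',S(a),.186).round(4),onplane('side2',D(b),.186).round(4))
"
```

```text
tipL [ 0.4938 -0.106   0.1839] [ 0.4976 -0.1068  0.186 ] [ 0.4931 -0.1089  0.186 ]
tipR [ 0.5562 -0.1074  0.1835] [ 0.5609 -0.1086  0.186 ] [ 0.5551 -0.1101  0.186 ]
cab+- [ 0.7444 -0.0523  0.1729] [ 0.7601 -0.0577  0.186 ] [ 0.7347 -0.0725  0.186 ]
```

```bash
python3 -c "
from h import *
go([.526,-.091,.262],1.9);"
python3 -m handwheel '[{"hand":0,"linear":[2,0,-8],"turn":[0,0,0]},{"hand":0,"linear":[2,0,-30],"turn":[0,0,0]},{"hand":0,"linear":[2,0,-60],"turn":[0,0,0]},{"hand":1,"linear":[-10,0,-80],"turn":[0,0,0]},{"hand":1,"linear":[-40,-1,-80],"turn":[0,0,0]},{"hand":1,"linear":[-75,-2,-80],"turn":[0,0,0]},{"hand":1,"linear":[-110,-3,-80],"turn":[0,0,0]},{"hand":1,"linear":[-145,-4,-80],"turn":[0,0,0]},{"hand":1,"linear":[-175,-5,-80],"turn":[0,0,0]},{"hand":1,"linear":[-192.5,-5.7,-80],"turn":[0,0,0]},{"hand":1,"linear":[-192.5,-5.7,-80],"turn":[0,0,0]},{"hand":1,"linear":[-192.5,-5.7,-80],"turn":[0,0,0]}]'; python3 -c "
from h import *
go([.526,-.091,.160],1.9); st(); snap('wrist','w3')
im=cv2.resize(cv2.imread('pics/w3.png'),(800,600),interpolation=cv2.INTER_CUBIC); cv2.imwrite('pics/w3b.png',im)
for P in ([.526,-.109,.186],[.526,.091,.186],[.526,-.063,.18]): print(proj('w3',P)/.7)"
```

```text
lin [-193.5   -5.7  -79.9] turn [-0.     0.     0.002]
time: 5.38
eef_pos: [0.526, -0.0906, 0.2626]
tcp_rot: [[-0.033, 0.999, 0.0], [0.999, 0.033, -0.0], [-0.0, 0.0, -1.0]]
force: [0.3, -0.2, -0.5]
opening: 0.0855
lin [ -0.4  -0.  102.6] turn [0. 0. 0.]
t 5.38 p [ 0.526  -0.0906  0.2626] yaz 1.91 F [ 0.3 -0.2 -0.5] op 0.0855 q [-0.56  0.19  0.7   1.92 -0.14  1.08  0.23]
[401.32148854 341.34283833]
[ 416.51088147 -105.54980899]
[404.10603726 257.37143248]
```

View pics/w3b.png

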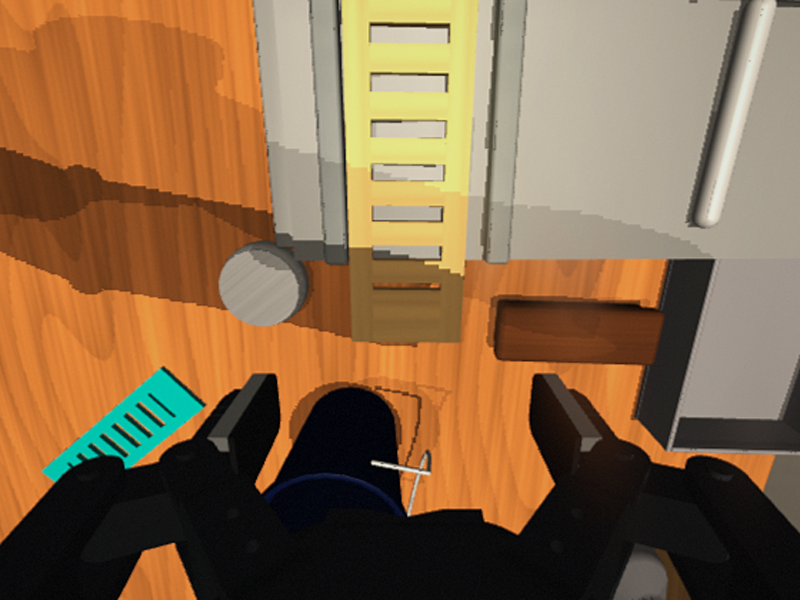

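The wrist view confirms the board tip at row 342 (predicted 341), the board centred at column 406, and the cabinet edge at row 260. So the overhang is about 45 mm, and I can descend and grip.

```bash
python3 -c "
from h import *
print('rim +y pt',proj('w3',[.4765,-.2275,.15])/.7)"
python3 -m handwheel '[{"hand":1,"linear":[0,2,30],"turn":[0,0,0]},{"hand":1,"linear":[0,2,55],"turn":[0,0,0]},{"hand":1,"linear":[0,2,75],"turn":[0,0,0]},{"hand":1,"linear":[0,2,92],"turn":[0,0,0]},{"hand":1,"linear":[0,2,102],"turn":[0,0,0]},{"hand":1,"linear":[0,2,102],"turn":[0,0,0]},{"hand":0.85,"linear":[0,2,102],"turn":[0,0,0]},{"hand":0.75,"linear":[0,2,102],"turn":[0,0,0]},{"hand":0.5,"linear":[0,2,102],"turn":[0,0,0]},{"hand":0,"linear":[0,2,102],"turn":[0,0,0]},{"hand":0,"linear":[0,2,102],"turn":[0,0,0]},{"hand":0,"linear":[0,2,102],"turn":[0,0,0]}]'
```

```text
rim +y pt [327.17648561 471.636911  ]
time: 6.43
eef_pos: [0.5289, -0.0892, 0.1617]
tcp_rot: [[-0.035, 0.999, 0.002], [0.999, 0.035, 0.0], [0.0, 0.002, -1.0]]
force: [-1.4, 0.9, 6.2]
opening: 0.0588
```

```bash
python3 -m handwheel '[{"hand":0,"linear":[0,0,-3],"turn":[0,0,0]},{"hand":0,"linear":[0,0,-8],"turn":[0,0,0]},{"hand":0,"linear":[0,0,-15],"turn":[0,0,0]},{"hand":0,"linear":[0,0,-24],"turn":[0,0,0]},{"hand":0,"linear":[0,0,-33],"turn":[0,0,0]},{"hand":0,"linear":[0,0,-42],"turn":[0,0,0]},{"hand":0,"linear":[0,0,-50],"turn":[0,0,0]},{"hand":0,"linear":[0,0,-56],"turn":[0,0,0]},{"hand":0,"linear":[0,0,-60],"turn":[0,0,0]},{"hand":0,"linear":[0,0,-60],"turn":[0,0,0]},{"hand":0,"linear":[0,0,-60],"turn":[0,0,0]}]'; python3 -c "
from h import *
st()
for n in('scene','side'): snap(n,n+'4')
a=cv2.imread('pics/scene4.png')[110:270,80:480]; b=cv2.imread('pics/side4.png')[80:280,200:400]
cv2.imwrite('pics/c4.png',np.vstack([cv2.resize(a,(700,280),interpolation=cv2.INTER_CUBIC),np.hstack([cv2.resize(b,(320,320),interpolation=cv2.INTER_CUBIC),np.zeros((320,380,3),np.uint8)])]))"
```

```text
time: 7.35
eef_pos: [0.5287, -0.0891, 0.2217]
tcp_rot: [[-0.035, 0.999, 0.002], [0.999, 0.035, 0.001], [0.001, 0.002, -1.0]]
force: [-0.8, -0.2, -1.8]
opening: 0.0583
t 7.35 p [ 0.5287 -0.0891  0.2217] yaz 2.03 F [-0.8 -0.2 -1.8] op 0.0583 q [-0.54  0.24  0.69  1.96 -0.18  1.    0.27]
```

View pics/c4.png

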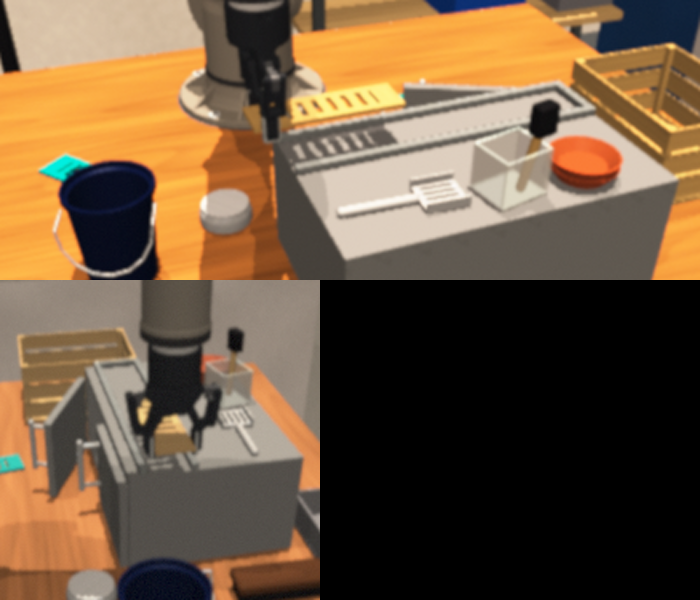

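```bash
python3 -c "
from h import *
S=lambda u:np.array(u)/1.75+[80,110]
for u in((388,84),(405,103)):
  for z in(.236,.246,.256): print(u,z,onplane('scene4',S(u),z).round(3))
for P in([.49,.091,.246],[.553,.091,.246]): print((proj('scene4',P)-[80,110])*1.75)
go([.4793,-.369,.2217],2.0)"
```

```text
(388, 84) 0.236 [0.481 0.096 0.236]
(388, 84) 0.246 [0.499 0.089 0.246]
(388, 84) 0.256 [0.518 0.081 0.256]
(405, 103) 0.236 [0.539 0.098 0.236]
(405, 103) 0.246 [0.556 0.09  0.246]
(405, 103) 0.256 [0.573 0.083 0.256]
[387.08692218  80.74923319]
[404.73993536 101.90952059]
lin [-277.9  -59.1   -0.6] turn [ 0.001 -0.     0.   ]
```

The tail projects to within about 2 px of the level-board prediction, so the board is held level. Next I carry it over the pail.

```bash
python3 -m handwheel '[{"hand":0,"linear":[-5,-1,0],"turn":[0,0,0]},{"hand":0,"linear":[-15,-3,0],"turn":[0,0,0]},{"hand":0,"linear":[-30,-6,0],"turn":[0,0,0]},{"hand":0,"linear":[-50,-10,0],"turn":[0,0,0]},{"hand":0,"linear":[-70,-15,0],"turn":[0,0,0]},{"hand":0,"linear":[-90,-19,0],"turn":[0,0,0]},{"hand":0,"linear":[-110,-23,0],"turn":[0,0,0]},{"hand":0,"linear":[-130,-28,0],"turn":[0,0,0]},{"hand":0,"linear":[-150,-32,0],"turn":[0,0,0]},{"hand":0,"linear":[-165,-35,0],"turn":[0,0,0]},{"hand":0,"linear":[-175,-37,0],"turn":[0,0,0]},{"hand":0,"linear":[-180,-38,0],"turn":[0,0,0]}]'
python3 -m handwheel '[{"hand":0,"linear":[-8,-2,0],"turn":[0,0,0]},{"hand":0,"linear":[-22,-5,0],"turn":[0,0,0]},{"hand":0,"linear":[-40,-9,0],"turn":[0,0,0]},{"hand":0,"linear":[-60,-13,0],"turn":[0,0,0]},{"hand":0,"linear":[-78,-17,0],"turn":[0,0,0]},{"hand":0,"linear":[-90,-20,0],"turn":[0,0,0]},{"hand":0,"linear":[-97,-21,0],"turn":[0,0,0]},{"hand":0,"linear":[-97,-21,0],"turn":[0,0,0]},{"hand":0,"linear":[-97,-21,0],"turn":[0,0,0]}]'; python3 -c "
from h import *
go([.4793,-.369,.1417],2.0);st()
for n in('scene','side'): snap(n,n+'5')
a=cv2.imread('pics/scene5.png')[120:300,60:260]; b=cv2.imread('pics/side5.png')[160:360,210:410]
cv2.imwrite('pics/c5.png',np.hstack([cv2.resize(a,(400,360),interpolation=cv2.INTER_CUBIC),cv2.resize(b,(360,360),interpolation=cv2.INTER_CUBIC)]))"
```

```text
time: 8.45
eef_pos: [0.496, -0.2725, 0.2211]
tcp_rot: [[-0.033, 0.999, 0.001], [0.999, 0.033, -0.0], [-0.0, 0.001, -1.0]]
force: [-0.4, -0.2, -1.3]
opening: 0.0583
time: 9.2
eef_pos: [0.4784, -0.3696, 0.2209]
tcp_rot: [[-0.033, 0.999, 0.001], [0.999, 0.033, 0.0], [0.0, 0.001, -1.0]]
force: [0.4, 1.3, -1.8]
opening: 0.0583
lin [ 0.6  0.9 79.2] turn [ 0.001 -0.    -0.002]
t 9.2 p [ 0.4784 -0.3696  0.2209] yaz 1.9 F [ 0.4  1.3 -1.8] op 0.0583 q [-0.02  0.4   0.74  1.81 -0.31  1.05  0.87]
```

View pics/c5.png

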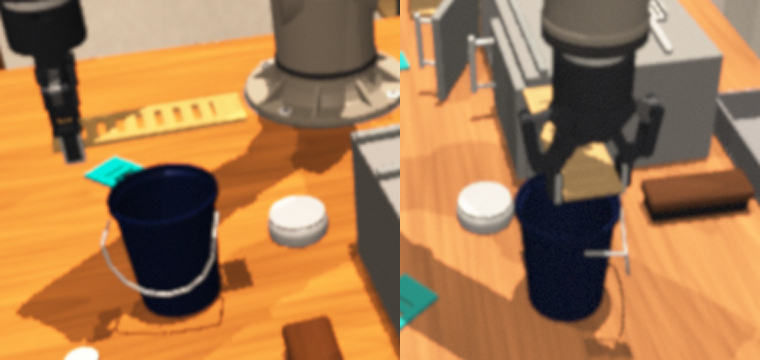

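The board hangs level above the pail, so I lower it, slowing near the rim.

```bash
python3 -m handwheel '[{"hand":0,"linear":[0,1,6],"turn":[0,0,0]},{"hand":0,"linear":[0,1,18],"turn":[0,0,0]},{"hand":0,"linear":[0,1,32],"turn":[0,0,0]},{"hand":0,"linear":[0,1,46],"turn":[0,0,0]},{"hand":0,"linear":[0,1,58],"turn":[0,0,0]},{"hand":0,"linear":[0,1,68],"turn":[0,0,0]},{"hand":0,"linear":[0,1,75],"turn":[0,0,0]},{"hand":0,"linear":[0,1,80],"turn":[0,0,0]},{"hand":0,"linear":[0,1,80],"turn":[0,0,0]},{"hand":0,"linear":[0,1,80],"turn":[0,0,0]}]'
python3 -m handwheel '[{"hand":0,"linear":[0,0,2],"turn":[0,0,0]},{"hand":0,"linear":[0,0,4],"turn":[0,0,0]},{"hand":0,"linear":[0,0,4],"turn":[0,0,0]},{"hand":0,"linear":[0,0,4],"turn":[0,0,0]}]'
python3 -m handwheel '[{"hand":0,"linear":[0,0,1],"turn":[0,0,0]},{"hand":0,"linear":[0,0,2],"turn":[0,0,0]},{"hand":0,"linear":[0,0,3],"turn":[0,0,0]},{"hand":0,"linear":[0,0,3],"turn":[0,0,0]}]'
```

```text
time: 10.13
eef_pos: [0.4798, -0.3691, 0.141]
tcp_rot: [[-0.034, 0.999, 0.001], [0.999, 0.034, 0.0], [0.0, 0.001, -1.0]]
force: [0.0, 0.6, -0.7]
opening: 0.0583
time: 10.47
eef_pos: [0.4799, -0.3691, 0.1371]
tcp_rot: [[-0.034, 0.999, 0.001], [0.999, 0.034, 0.0], [0.0, 0.001, -1.0]]
force: [-0.3, 0.2, -0.9]
opening: 0.0583
time: 10.8
eef_pos: [0.4798, -0.369, 0.134]
tcp_rot: [[-0.034, 0.999, 0.001], [0.999, 0.034, 0.0], [0.0, 0.001, -1.0]]
force: [-0.0, -0.2, -1.3]
opening: 0.0584
```

```bash
python3 -m handwheel '[{"hand":0,"linear":[0,0,0.7],"turn":[0,0,0]},{"hand":0,"linear":[0,0,1.4],"turn":[0,0,0]},{"hand":0,"linear":[0,0,1.4],"turn":[0,0,0]}]'
python3 -m handwheel '[{"hand":0,"linear":[0,0,0.5],"turn":[0,0,0]},{"hand":0,"linear":[0,0,1],"turn":[0,0,0]},{"hand":0,"linear":[0,0,1],"turn":[0,0,0]}]'; python3 -c "
from h import *
st()
for n in('scene','side'): snap(n,n+'6')
a=cv2.imread('pics/scene6.png')[140:300,80:240]; b=cv2.imread('pics/side6.png')[200:360,240:400]
cv2.imwrite('pics/c6.png',np.hstack([cv2.resize(a,(400,400),interpolation=cv2.INTER_CUBIC),cv2.resize(b,(400,400),interpolation=cv2.INTER_CUBIC)]))"
```

```text
time: 11.05
eef_pos: [0.4798, -0.369, 0.1325]
tcp_rot: [[-0.034, 0.999, 0.001], [0.999, 0.034, 0.0], [0.0, 0.001, -1.0]]
force: [-0.1, -0.5, -0.1]
opening: 0.0582
time: 11.3
eef_pos: [0.4801, -0.3695, 0.1321]
tcp_rot: [[-0.034, 0.999, 0.002], [0.999, 0.034, -0.0], [-0.0, 0.002, -1.0]]
force: [-1.6, -0.1, 8.2]
opening: 0.0586
t 11.3 p [ 0.4801 -0.3695  0.1321] yaz 1.95 F [-1.6 -0.1  8.2] op 0.0586 q [ 0.04  0.5   0.68  1.89 -0.4   0.89  0.95]
```

View pics/c6.png

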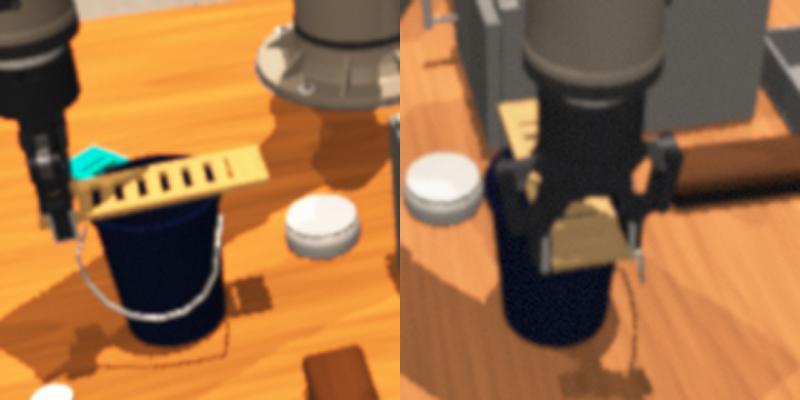

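Contact is confirmed at 8 N, with the board resting on the rim. The scene view shows its tail corners at (262,147) and (270,176).

```bash
python3 -c "
from h import *
S=lambda u:np.array(u)/2.5+[80,140]
D=lambda u:np.array(u)/2.5+[240,200]
for u in((262,147),(270,176)): print('tail sc',onplane('scene6',S(u),.156).round(4))
for u in((100,104),): print('tail sd',onplane('side6',D(u),.156).round(4))
for u in((152,270),(240,258)): print('tip sd',onplane('side6',D(u),.156).round(4))
print('tail triang',tri('scene6',S((262,147)),'side6',D((100,104))))
# pail foot bottom in both, predicted vs seen
t=np.linspace(0,6.28,90)
for f,g,o in(('scene6',2.5,[80,140]),('side6',2.5,[240,200])):
  uv=np.array([(proj(f,[.4765+.047*np.cos(a),-.289+.047*np.sin(a),0])-o)*g for a in t]); print(f,uv.min(0),uv.max(0))"
```

```text
tail sc [ 0.4452 -0.1851  0.156 ]
tail sc [ 0.4975 -0.1858  0.156 ]
tail sd [ 0.4448 -0.1903  0.156 ]
tip sd [ 0.4484 -0.3973  0.156 ]
tip sd [ 0.5152 -0.3967  0.156 ]
tail triang [ 0.44475397 -0.18583697  0.15437967]
scene6 [128.6433876  285.43193204] [226.93538934 348.51711322]
side6 [102.60555948 267.00559956] [207.71269293 346.35746525]
```

```bash
python3 -m handwheel '[{"hand":0,"linear":[0,0,-0.2],"turn":[0,0,0]},{"hand":0,"linear":[0,0,-0.2],"turn":[0,0,0]}]'; python3 -m handwheel '[{"hand":0.7,"linear":[0,0,0],"turn":[0,0,0]},{"hand":0.75,"linear":[0,0,0],"turn":[0,0,0]},{"hand":0.8,"linear":[0,0,0],"turn":[0,0,0]},{"hand":0.9,"linear":[0,0,0],"turn":[0,0,0]},{"hand":1,"linear":[0,0,0],"turn":[0,0,0]},{"hand":1,"linear":[0,0,0],"turn":[0,0,0]},{"hand":1,"linear":[0,0,0],"turn":[0,0,0]},{"hand":1,"linear":[0,0,0],"turn":[0,0,0]}]'
python3 -m handwheel '[{"hand":1,"linear":[0,0,-5],"turn":[0,0,0]},{"hand":1,"linear":[0,0,-15],"turn":[0,0,0]},{"hand":1,"linear":[0,0,-30],"turn":[0,0,0]},{"hand":1,"linear":[0,0,-55],"turn":[0,0,0]},{"hand":1,"linear":[0,0,-85],"turn":[0,0,0]},{"hand":1,"linear":[-30,0,-120],"turn":[0,0,0]},{"hand":1,"linear":[-60,0,-150],"turn":[0,0,0]},{"hand":1,"linear":[-60,0,-150],"turn":[0,0,0]},{"hand":1,"linear":[-60,0,-150],"turn":[0,0,0]}]'; python3 -c "
from h import *
st()
for n in('scene','side'): snap(n,n+'7')
a=cv2.imread('pics/scene7.png')[140:300,80:240]; b=cv2.imread('pics/side7.png')[200:360,240:400]
cv2.imwrite('pics/c7.png',np.hstack([cv2.resize(a,(400,400),interpolation=cv2.INTER_CUBIC),cv2.resize(b,(400,400),interpolation=cv2.INTER_CUBIC)]))"
```

```text
time: 11.57
eef_pos: [0.4801, -0.3696, 0.1325]
tcp_rot: [[-0.034, 0.999, 0.002], [0.999, 0.034, -0.0], [-0.0, 0.002, -1.0]]
force: [0.2, -1.1, 2.4]
opening: 0.0585
time: 12.23
eef_pos: [0.4801, -0.3696, 0.1325]
tcp_rot: [[-0.034, 0.999, 0.002], [0.999, 0.034, -0.0], [-0.0, 0.002, -1.0]]
force: [1.1, -0.4, 0.2]
opening: 0.0856
time: 12.98
eef_pos: [0.4816, -0.4322, 0.2855]
tcp_rot: [[-0.031, 0.999, 0.005], [1.0, 0.031, -0.003], [-0.003, 0.005, -1.0]]
force: [0.1, 1.1, -0.6]
opening: 0.0858
t 12.98 p [ 0.4816 -0.4322  0.2855] yaz 1.79 F [ 0.1  1.1 -0.6] op 0.0858 q [ 0.07  0.41  0.77  1.65 -0.31  1.2   0.94]
```

View pics/c7.png

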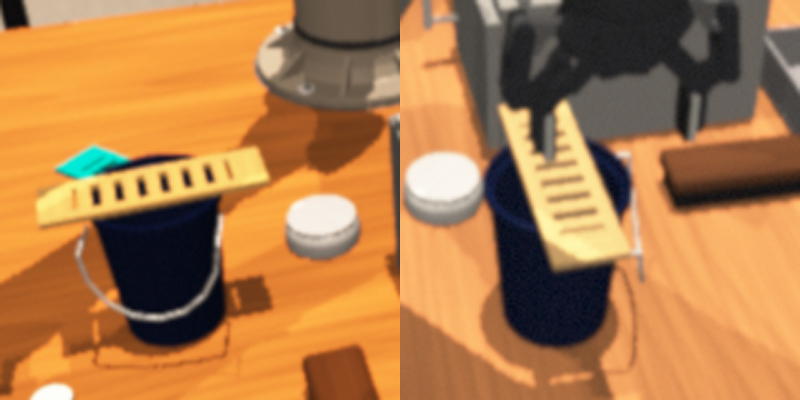

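The board lies level across the mouth, with both ends past the rim and the pail upright. I run one numeric check, then hand in.

```bash
python3 -c "
from h import *
o=[80,140]; q=[240,200]
a=[onplane('scene7',np.array(u)/2.5+o,.156) for u in((262,147),(270,176),(37,198),(40,226))]
b=[onplane('side7',np.array(u)/2.5+q,.156) for u in((99,107),(163,102),(152,269),(231,256))]
print(np.mean(a,0).round(4),np.mean(b,0).round(4))
c=np.mean([a,b],axis=(0,1))[:2]-[.4765,-.289]; print(np.linalg.norm(c).round(4))
for x,y in(((262,147),(99,107)),((40,226),(231,256))): print(tri('scene7',np.array(x)/2.5+o,'side7',np.array(y)/2.5+q).round(4))
if np.linalg.norm(c)<.015: print(env.close_job())"
```

```text
[ 0.4806 -0.2864  0.156 ] [ 0.4754 -0.2955  0.156 ]
0.0024
[ 0.4433 -0.1862  0.1526]
[ 0.5098 -0.3876  0.1525]
the job is handed in; nothing more can be done
None
```

The wooden board now rests level across the navy pail's mouth, and I handed the job in at about 13 s. I slid it about 45 mm past the cabinet's open end, gripped that end across its width, lifted it level and set it down on the rim with light contact. Then I opened the fingers and backed clear.

**Last checks**
- **Centring:** the board's centre is about 2 mm from the mouth's centre, averaged over the scene and side cameras. The two cameras taken alone differ by about 10 mm. The limit is 25 mm.
- **Level:** two opposite corners both triangulate to a height of 0.1525 m. That is 3 to 4 mm below the expected 0.156 m, which matches the offset the cameras showed all along.
- **Surroundings:** the pail stands upright, and the last close-up views show it and the things around it where they were. The gripper is open and away from everything.

**Disagreement along the way:** my first estimate of the cabinet's angle was wrong, because I mistook a door for its front edge. The wrist camera corrected it before I pushed the board.

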